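# Restock the spray-bottle lane first-in-first-out

### The job

Restock the rack's spray-bottle lane, oldest first: bring the old spray bottle that stands at the back of the lane forward until it touches the front lip, and only then stand the new spray bottle, which waits on the table to the right of the rack, in the lane behind it. Finally slide the lane's back-stop forward until both bottles stand upright and snug between it and the lip, as the jars already do in the lane beside them, and leave the other things on the table where they are.

Things in the scene. Friction and masses are not known exactly. Their poses are not given: they have to be found in the camera images.
- rack: Plywood rack fixed to the table, 190 mm long, 102 wide, two lanes; walls and front lip 36 mm high. Origin: table height, under the inner face of the lip, on the spray-bottle lane's centre line. x runs along the lane from the lip to the rear (away from the robot, turned 0 to 0.42 rad to the left), y left, z up. Spray-bottle lane: y -24 to +24 mm between 5 mm walls, floor 8 mm above the table
- jar_lane (a point): Floor of the narrower lane on the left of the spray-bottle lane (its centre line 48.5 mm to the left), 8 mm above the table. It already holds two jars, tops 60 mm above the table, snug between the lip and a low back-stop (top 54 mm); all fixed, leave as it is. Fingertips kept 65 mm or more above the table pass over it.
- bottle_old: The old stock: pale grey-blue pump spray bottle, upright near the back of the lane, just in front of the back-stop; too little room behind it for another until it is brought forward. Round body 43 mm in diameter, 100 mm high, then 27 mm neck and 18 mm pump; 130 mm in all; about 0.11 kg; dragged while pinched high it tips. Origin: centre of its underside, z up its axis.
- bottle_new: The new stock: a spray bottle of the same kind, shape and size as the old one (43 mm diameter, 130 mm high, about 0.11 kg), upright on the open table to the right of the rack, among smaller bottles and jars (not the one far back beyond the helmet). Origin: centre of its underside, z along its axis.
- backstop (a joint): Slide of the aluminium back-stop of the spray-bottle lane, in m: 0 = fully back (its upright front face 125 mm behind the lip), growing to 0.080 as it slides towards the front lip. It slides with about 2.5 N of friction and stays where it is left.
- backstop_grip (a point): Middle of the back-stop's black grip, a rounded upright block 32 mm along the lane, 18 mm across and 36 mm high, 31 mm behind the front face and 90 mm above the table (block from 68 to 104 mm). Pinch it across the lane, or push it, from above. Moves with the back-stop.
- backstop_face (a point): Point at the foot of the back-stop's front face (42 mm wide, up to 75 mm above the table), on the lane's centre line at the lane floor, 8 mm above the table; the face that the bottles come to stand against. Moves with the back-stop.
- paint_white: Bystander: white paint bottle with black conical nozzle, 36 mm diameter, 102 mm high, standing on the table near the new spray bottle. Origin: centre of its underside.
- siphon_jar: Bystander: small glass jar with grey lid and a spout on top, 34 mm diameter, 72 mm high, standing on the table near the new spray bottle. Origin: centre of its underside.
- mix_cup: Bystander: white mixing cup, 60 mm diameter, 42 mm high, on the table farther back. Origin: centre of its underside.
Things that resemble listed ones, but are neither listed nor needed, are in the scene too. What is shaped like the bottle_new but orange is not meant.

How it is judged:
By the outcome, as a careful person would: the job done as asked, in the order asked, and still so for the second after the job is handed in, with the robot touching nothing.
It also fails if it takes over 58 s, if anything falls off the work surface, if the arm or the gripper's body presses on something with over 40 N, if the wrist force passes 120 N, or if a joint passes its speed limit or range.

### The arm

A 6-joint arm with a two-finger parallel gripper is mounted at the origin on a cart in front of the work surface, level with it; the furniture and walls round the work are solid. World frame = base frame: x ahead of the robot, y to its left, z up, the work surface at z = 0. Lengths are in m, angles in rad, forces in N, time in s.
With the tool pointing down it reaches from about 0.3 to 0.775 m from the base axis. Payload 14.6 kg.
Tool frame: the origin (TCP) lies on the centre line of the jaws, within the pads' length; the fingertips stand 17 mm ahead of it and the grasp point (between the pads) lies 2 mm behind it; z points along the fingers, x is the direction in which the jaws open and shut, and the axes are right-handed (so a half turn about z gives the same grasp; the last joint's range is limited). The gripper opens to 94 mm and grips with 3 to 60 N. Pads are 16 mm wide; open, the fingers measure 119 mm over their backs; the gripper's body (75 mm by 177 mm) begins 78 mm behind the grasp point.
Start: joints at [1.228, 0.3, 1.521, -0, 1.321, -0.067], TCP at [0.15, 0.529, 0.222] pointing down, gripper open.
Joint ranges: [-3.03, 3.03], [-0.79, 2.21], [0.23, 2.52], [-1.04, 4.18], [0, 3.07], [-2.55, 2.55]. Speed limits (rad/s): [2.22, 2.22, 2.57, 3.14, 3.14, 3.14].

### API

Orientations are given as [roll, pitch, yaw] about the fixed x, y, z axes, in that order (R = Rz(yaw) Ry(pitch) Rx(roll)).
In Python, from station import ctrl gives the robot as it stands. The module is installed in compiled form; this text tells all that it offers.
- The arm moves only by the tool drive_tool, never from a script. Its argument "increments" is a list of rows, each a list of 3 entries, a list of its own where there are three numbers: the turn, a rotation vector about the tool's x, y, z in degrees, then the shift along the tool's x, y, z in mm, then the opening, from 0 (shut) to 1 (fully open). In form: [[[ax, ay, az], [dx, dy, dz], hand], ...]. A call has 1 to 20 rows; each row shifts and turns the commanded pose from where the row before left it, along the tool's axes as they then stand; what a row does not reach is not made up. A row lasts 1/8 s, in which the tool goes at most 62.5 mm and 10.7 degrees, less where a joint would pass 70% of its speed; a pose out of reach is approached as far as the arm can. A call with a gripper value outside its range is refused whole. The fingers move at their own pace and stop on an object; "squeeze" is the grip in N (left out, the last holds). Time passes only in rows, so rows that do not move let the fingers close. It gives the time, the measured TCP pose, the force and the opening at its end, in the units of the state.
- ctrl.get_obs(): the state, without advancing time (a new reading comes with each control period).
- ctrl.camera(name): name is "scene" or "top"; returns the picture (400x640x3 uint8, red, green, blue); there is no depth.
- ctrl.calibration(name): a dict with "fx", "fy", "cx", "cy" (pixels), "k1" (the pictures are not rectified: a ray, as slopes to the right and down, at radius r is drawn at 1 + k1 r^2 times it, then the intrinsics apply), "rvec" (rotation vector, rad) and "tvec" (3), from world to camera coordinates, as OpenCV has them. Camera axes: x right, y down, z forward; pixel columns grow to the right and rows downward; lengths in m; the calibration is good to about 2 mm. A picture is of the moment at which its call begins. calibration takes no time and is no camera call.
- ctrl.hand_in(): hands the job in, once; it reports no verdict.
The state is a dict: "time_s": time; "qpos": joint angles; "joint_vel": joint speeds; "tau": joint torques, N m; "ee_pos": TCP position; "eef_rot": TCP orientation; "force": force on the tool from outside, world axes, zero at the start; "moment": the same for the moment, N m; "grip_width": finger opening in m.
Only numpy, scipy, OpenCV 4.12 (cv2) and the standard library are available. Lean on these libraries where they do the work, as an engineer would, in place of code of your own. Each camera call takes 0.05 s, during which the arm holds its last target.

## Working session

There is one attempt and no reset: what is moved stays moved. The work goes in short steps, Python scripts to look and compute and a tool call to move; the robot and the scene stay as the last step left them, time stands still between calls to the robot, and variables do not carry over. Pictures are saved under pics/ and viewed, and the job is handed in when it is done.

Besides the shell and the picture viewer there is one more tool, called after "Request:" in YAML: its name, and indented under it one key for each argument. drive_tool: Moves the arm, as the interface text tells. Its arguments: {"type":"object","properties":{"increments":{"type":"array"},"squeeze":{"type":"number"}},"required":["increments"]}

```bash
mkdir -p pics; ls
python3 - <<'E'
from station import ctrl
import cv2
for n in("scene","top"):
    im=ctrl.camera(n); cv2.imwrite(f"pics/{n}0.png",im[:,:,::-1]); print(n,ctrl.calibration(n))
print(ctrl.get_obs())
E
```

```text
pics
scene {'fx': 480.38193646251096, 'fy': 480.38193646251096, 'cx': 324.12569974508193, 'cy': 198.80140449894859, 'k1': -0.05747407284640581, 'rvec': array([ 2.21736047, -0.53459461,  0.25310816]), 'tvec': array([-0.43594933,  0.35390828,  0.66276735])}
top {'fx': 438.70304487612526, 'fy': 438.70304487612526, 'cx': 322.39620807458004, 'cy': 205.38528719111747, 'k1': -0.004476419926842544, 'rvec': array([ 2.2175828 , -1.99851147,  0.20663579]), 'tvec': array([0.13538978, 0.5889256 , 0.81925579])}
{'time_s': 0.1, 'qpos': array([ 1.22838385e+00,  3.00408777e-01,  1.52154841e+00, -1.94064882e-05,
        1.32071982e+00, -6.65901835e-02]), 'joint_vel': array([ 0.0004154 , -0.00183726, -0.00178396,  0.00058758, -0.00128152,
       -0.00115831]), 'tau': array([ 9.74011527e-04, -5.32633138e+01, -3.53299284e+01,  7.10514723e-02,
        2.33949046e-02, -2.48246309e-06]), 'ee_pos': array([0.14970894, 0.52898773, 0.22193433]), 'eef_rot': array([-3.14153926e+00,  1.08319815e-03,  1.29497888e+00]), 'force': array([-0.42411472, -0.66610032, -0.42832811]), 'moment': array([0.02555006, 0.01324648, 0.02311731]), 'grip_width': 0.09369153554606599}
```

View pics/scene0.png

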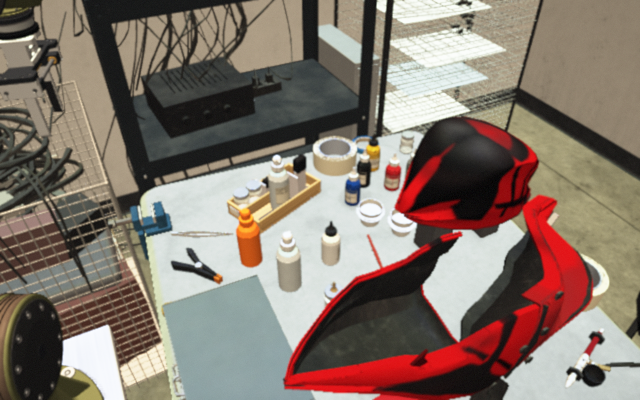

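View pics/top0.png

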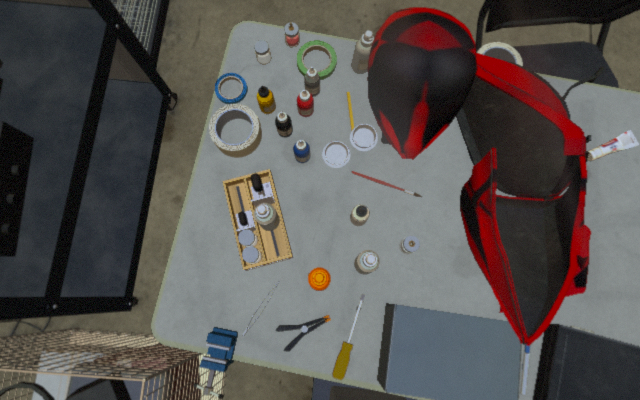

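The scene view shows the rack at about (275,195), with the old bottle at (278,180), the new bottle at (289,262), an orange decoy at (248,240) and white paint at (331,243). In the top view the rack is at (257,218), the new bottle at (367,262) and the siphon jar at (409,245). I'll zoom in and project.

```bash
cat > h.py <<'E'
import numpy as np, cv2
from station import ctrl
class Cam:
    def __init__(s,n):
        c=ctrl.calibration(n); s.K=np.array([[c['fx'],0,c['cx']],[0,c['fy'],c['cy']],[0,0,1]]); s.D=np.array([c['k1'],0,0,0,0.])
        s.rv=c['rvec']; s.t=c['tvec']; s.R=cv2.Rodrigues(s.rv)[0]; s.C=-s.R.T@s.t
    def proj(s,P): return cv2.projectPoints(np.atleast_2d(P).astype(float),s.rv,s.t,s.K,s.D)[0][:,0]
    def ray(s,uv):
        u=cv2.undistortPoints(np.array([[uv]],float),s.K,s.D)[0,0]; d=s.R.T@np.array([u[0],u[1],1]); return d/np.linalg.norm(d)
    def plane(s,uv,z):
        d=s.ray(uv); return s.C+d*(z-s.C[2])/d[2]
T=Cam("top"); S=Cam("scene")
def tri(us,ut):
    A=[];b=[]
    for c,u in((S,us),(T,ut)):
        d=c.ray(u); M=np.eye(3)-np.outer(d,d); A.append(M); b.append(M@c.C)
    return np.linalg.lstsq(np.vstack(A),np.hstack(b),rcond=None)[0]
def crop(im,x0,y0,w,h,k,name):
    cv2.imwrite(name,cv2.resize(im[y0:y0+h,x0:x0+w],None,fx=k,fy=k,interpolation=cv2.INTER_CUBIC))
E
python3 - <<'E'
from h import *
t=cv2.imread("pics/top0.png"); s=cv2.imread("pics/scene0.png")
crop(t,205,155,130,125,4.8,"pics/t1.png"); crop(s,215,130,150,170,3.5,"pics/s1.png"); crop(t,330,190,100,90,6,"pics/t2.png")
print(T.C,S.C)
for uv in [(367,262),(319,278),(359,214)]: print(T.plane(uv,.13))
E
```

```text
[0.39496505 0.17949245 0.92093913] [ 0.25792146 -0.44801554  0.69808456]
[0.46251001 0.10408168 0.13      ]
[0.42541917 0.18674567 0.13      ]
[0.54826128 0.12594835 0.13      ]
```

View pics/t1.png

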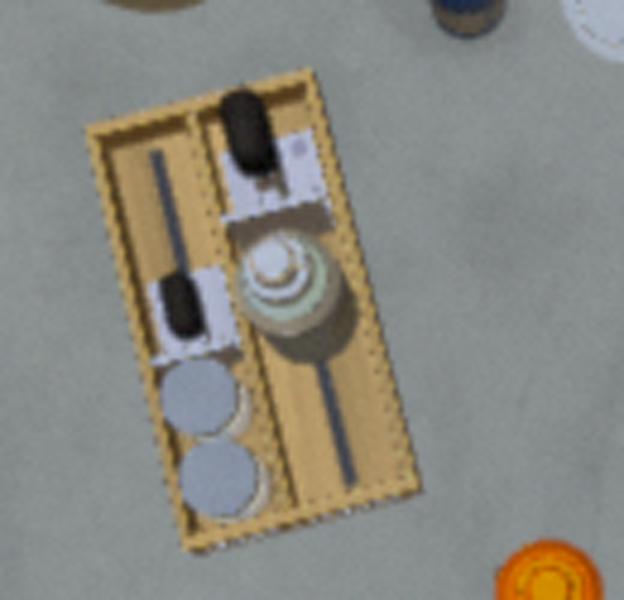

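View pics/s1.png

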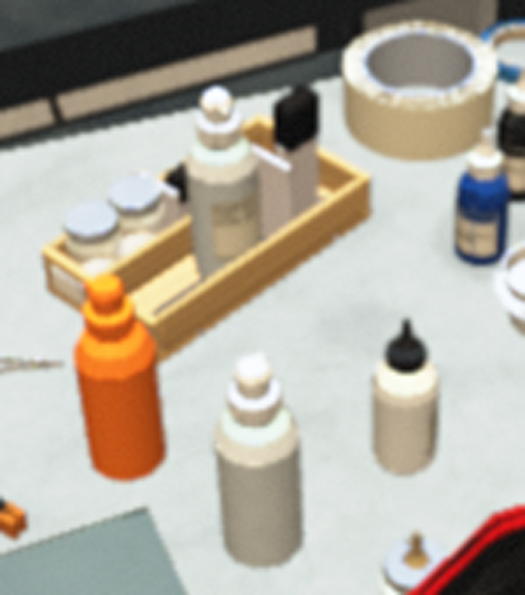

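View pics/t2.png

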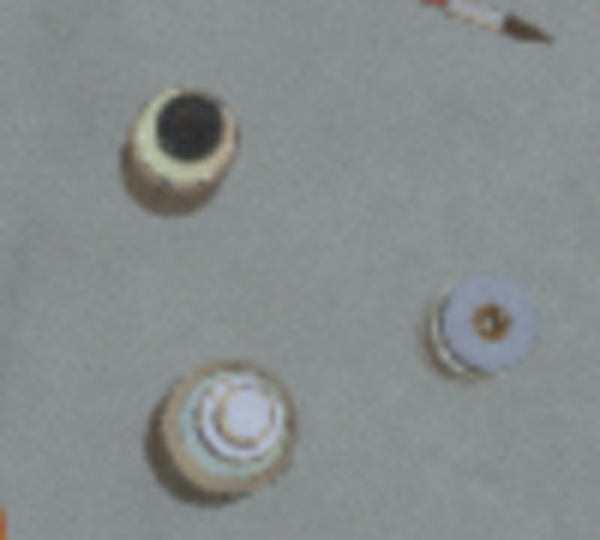

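```bash
cat > m.py <<'E'
from h import *
f=lambda x,y,k=4.8,ox=205,oy=155:((x+.5)/k-.5+ox,(y+.5)/k-.5+oy)
c={k:T.plane(f(*v),.036) for k,v in dict(BL=(88,128),BR=(312,70),FR=(421,489),FL=(188,549)).items()}
for k in c: print(k,c[k].round(4))
d=lambda a,b:np.linalg.norm(c[a]-c[b]); print("len",d('BL','FL'),d('BR','FR'),"wid",d('BL','BR'),d('FL','FR'))
ax=(c['BL']-c['FL']+c['BR']-c['FR'])[:2]; ax/=np.linalg.norm(ax); print("yaw",np.arctan2(ax[1],ax[0]))
w=(c['BL']-c['BR']+c['FL']-c['FR'])[:2]; print("yaw from width",np.arctan2(-w[0],w[1]))
# bottle pump tops & shoulder
fs=lambda x,y:f(x,y,3.5,215,130)
f2=lambda x,y:f(x,y,6,330,190)
print("new top plane",T.plane(f2(245,413),.13),"tri",tri(fs(252,367),f2(245,413)), "scene plane",S.plane(fs(252,367),.125))
print("old top plane",T.plane(f(275,258),.138),"tri",tri(fs(215,100),f(275,258)))
print("new body(shoulder z~.095)",T.plane(f2(233,425),.09))
print("paint",T.plane(f2(189,127),.09),"siphon",T.plane(f2(490,322),.06), "orange",T.plane(f(549,588),.13))
print("grip",T.plane(f(243,112),.104),"jars",T.plane(f(200,398),.06),T.plane(f(218,477),.06))
E
python3 m.py
```

```text
BL [0.6061 0.4074 0.036 ]
BR [0.6421 0.3141 0.036 ]
FR [0.466  0.2455 0.036 ]
FL [0.4312 0.3391 0.036 ]
len 0.18782528180827981 0.1890649418177252 wid 0.10002536913285598 0.09987073939308012
yaw 0.37212522866528674
yaw from width 0.3623543702902073
new top plane [0.46952886 0.09850562 0.13      ] tri [0.46930767 0.09863723 0.13093402] scene plane [0.47138037 0.10437598 0.125     ]
old top plane [0.53876799 0.30312283 0.138     ] tri [0.5375891  0.30338357 0.13808842]
new body(shoulder z~.095) [0.46916298 0.09785647 0.09      ]
paint [0.56278547 0.11979372 0.09      ] siphon [0.51413017 0.01371498 0.06      ] orange [0.42698227 0.1869479  0.13      ]
grip [0.60290586 0.32908707 0.104     ] jars [0.49169033 0.33841264 0.06      ] [0.46031963 0.32663202 0.06      ]
```

Everything agrees: rack yaw ≈ 0.37, width and length within 2 mm, and the bottle height triangulates to 0.131. I'll turn the jaws across the lane and move above the old bottle.

Request:
drive_tool:
  increments:
    - [[0, 0, -9.25], [0, 0, 0], 0.62]
    - [[0, 0, -9.25], [0, 0, 0], 0.62]
    - [[0, 0, -9.25], [0, 0, 0], 0.62]
    - [[0, 0, -9.25], [0, 0, 0], 0.62]
    - [[0, 0, 0], [-35, 28, 0], 0.62]
    - [[0, 0, 0], [-35, 28, 0], 0.62]
    - [[0, 0, 0], [-35, 28, 0], 0.62]
    - [[0, 0, 0], [-35, 28, 0], 0.62]
    - [[0, 0, 0], [-35, 28, 0], 0.62]
    - [[0, 0, 0], [-35, 28, 0], 0.62]
    - [[0, 0, 0], [-35, 28, 0], 0.62]
    - [[0, 0, 0], [-35, 28, 0], 0.62]
    - [[0, 0, 0], [-35, 28, 0], 0.62]
    - [[0, 0, 0], [-35, 28, 0], 0.62]
    - [[0, 0, 0], [0, 0, 0], 0.62]
    - [[0, 0, 0], [0, 0, 0], 0.62]
  squeeze: 12

```text
time_s: 2.1
ee_pos: [0.5369, 0.3043, 0.2221]
eef_rot: [-3.141, -0.0, 1.941]
force: [0.3, -0.2, 0.7]
grip_width: 0.0583
```

```bash
cat >> h.py <<'E'
YAW=.369; A=np.array([np.cos(YAW),np.sin(YAW)]); B=np.array([-A[1],A[0]])
O=np.array([.529,.089])
def lane(p): p=np.asarray(p)[:2]; return np.array([p@A-O[0],p@B-O[1]])*1000
def st():
    o=ctrl.get_obs(); print("t",round(o['time_s'],2),"lane",lane(o['ee_pos']).round(1),"xyz",o['ee_pos'].round(4),"rpy",o['eef_rot'].round(3),"F",o['force'].round(1),"w",round(o['grip_width'],4))
E
python3 -c "
from h import *
st()
cv2.imwrite('pics/top1.png',ctrl.camera('top')[:,:,::-1]); im=cv2.imread('pics/top1.png'); crop(im,180,120,180,150,4,'pics/t3.png')"
```

```text
t 2.1 lane [81.5  1.2] xyz [0.5369 0.3043 0.2221] rpy [-3.141 -0.     1.941] F [ 0.3 -0.2  0.7] w 0.0583
```

View pics/t3.png

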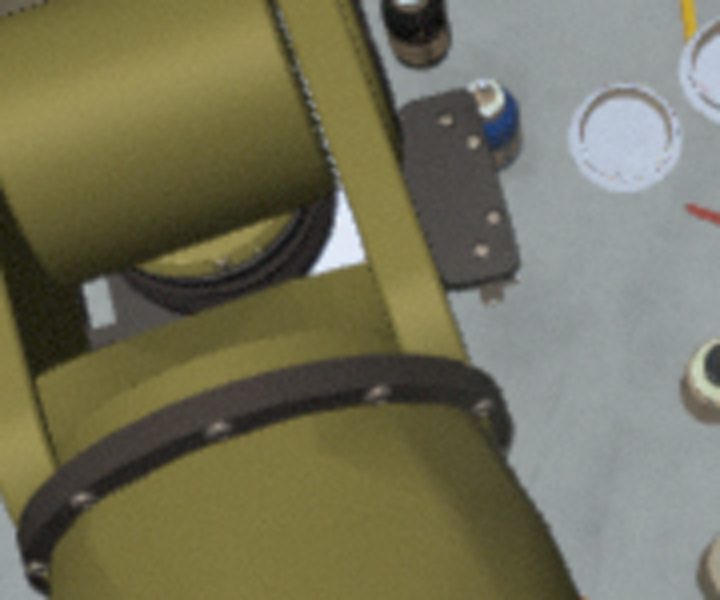

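Request:
drive_tool:
  increments:
    - [[0, 0, 0], [-1, 1, 34], 0.62]
    - [[0, 0, 0], [0, 0, 34], 0.62]
    - [[0, 0, 0], [0, 0, 34], 0.62]
    - [[0, 0, 0], [0, 0, 34], 0.62]
    - [[0, 0, 0], [0, 0, 0], 0.62]
    - [[0, 0, 0], [0, 0, 0], 0.4]
    - [[0, 0, 0], [0, 0, 0], 0.35]
    - [[0, 0, 0], [0, 0, 0], 0.35]
    - [[0, 0, 0], [0, 0, 0], 0.35]
  squeeze: 12

```text
time_s: 3.28
ee_pos: [0.5393, 0.3042, 0.0882]
eef_rot: [3.139, -0.001, 1.941]
force: [-1.0, 2.0, 6.4]
grip_width: 0.0427
```

```bash
python3 -c "
from h import *
st()
cv2.imwrite('pics/scene2.png',ctrl.camera('scene')[:,:,::-1]); im=cv2.imread('pics/scene2.png'); crop(im,200,90,190,150,4,'pics/s3.png')"
```

```text
t 3.27 lane [83.7  0.2] xyz [0.5393 0.3042 0.0882] rpy [ 3.139e+00 -1.000e-03  1.941e+00] F [-1.   2.   6.4] w 0.0427
```

View pics/s3.png

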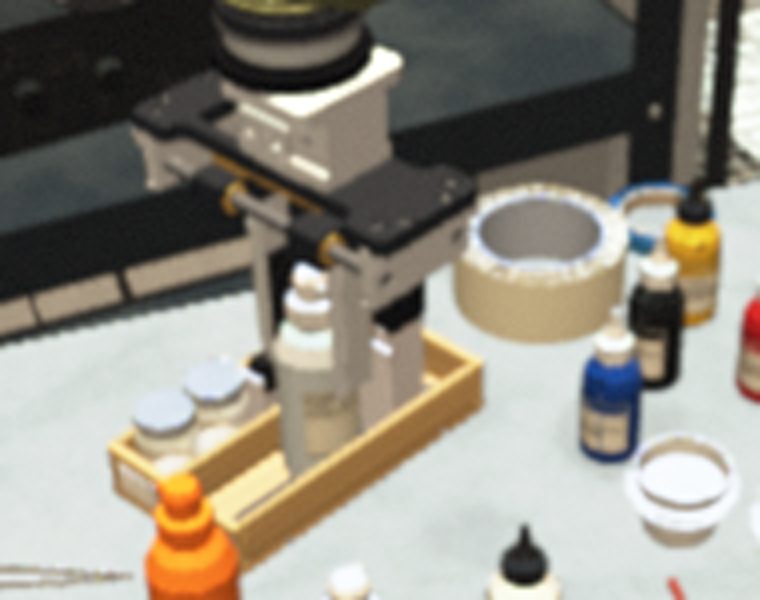

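The jaws closed on the body at 42.7 mm. I'll lift slightly and see whether the residual force goes.

Request:
drive_tool:
  increments:
    - [[0, 0, 0], [0, 0, -5], 0.35]
    - [[0, 0, 0], [0, 0, -4], 0.35]
    - [[0, 0, 0], [0, 0, 0], 0.35]

```text
time_s: 3.7
ee_pos: [0.5388, 0.3036, 0.0959]
eef_rot: [3.141, -0.0, 1.941]
force: [-0.4, 0.2, -1.2]
grip_width: 0.0429
```

```bash
python3 -c "
from h import *
st()"
```

```text
t 3.7 lane [83.  -0.2] xyz [0.5388 0.3036 0.0959] rpy [ 3.141 -0.     1.941] F [-0.4  0.2 -1.2] w 0.0429
```

Request:
drive_tool:
  increments:
    - [[0, 0, 0], [0, -8, 0], 0.35]
    - [[0, 0, 0], [0, -12, 0], 0.35]
    - [[0, 0, 0], [0, -12, 0], 0.35]
    - [[0, 0, 0], [0, -12, 0], 0.35]
    - [[0, 0, 0], [0, -9, 0], 0.35]
    - [[0, 0, 0], [0, -2, 0], 0.35]
    - [[0, 0, 0], [0, 0, 3], 0.35]
    - [[0, 0, 0], [0, 0, 3], 0.35]
    - [[0, 0, 0], [0, 0, 0], 0.35]
    - [[0, 0, 0], [0, 0, 0], 0.35]

```text
time_s: 4.95
ee_pos: [0.4875, 0.2837, 0.0894]
eef_rot: [-3.142, 0.0, 1.941]
force: [-0.6, 0.7, -0.8]
grip_width: 0.043
```

```bash
python3 -c "
from h import *
st()
cv2.imwrite('pics/scene3.png',ctrl.camera('scene')[:,:,::-1]); im=cv2.imread('pics/scene3.png'); crop(im,200,110,150,140,4,'pics/s4.png')"
```

```text
t 4.95 lane [28.  -0.2] xyz [0.4875 0.2837 0.0894] rpy [-3.142  0.     1.941] F [-0.6  0.7 -0.8] w 0.043
```

View pics/s4.png

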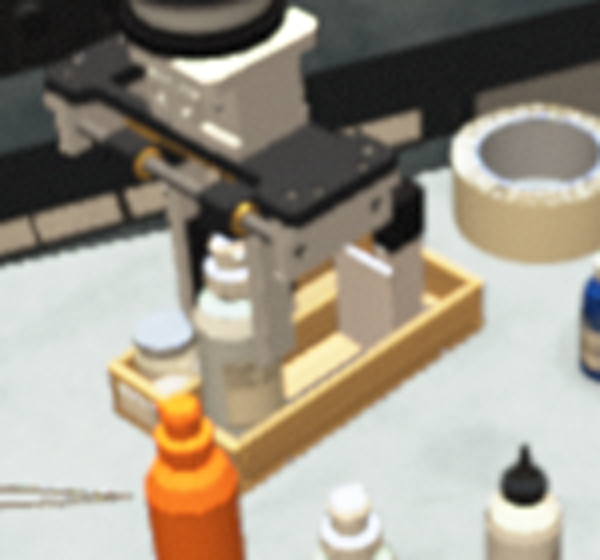

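Request:
drive_tool:
  increments:
    - [[0, 0, 0], [0, -2, 0], 0.35]
    - [[0, 0, 0], [0, -2, 0], 0.35]
    - [[0, 0, 0], [0, -1, 0], 0.35]
    - [[0, 0, 0], [0, 0, 0], 0.35]

```text
time_s: 5.5
ee_pos: [0.4828, 0.2819, 0.0896]
eef_rot: [3.141, -0.0, 1.941]
force: [0.6, 0.9, -1.8]
grip_width: 0.0427
```

Request:
drive_tool:
  increments:
    - [[0, 0, 0], [0, -1, 0], 0.35]
    - [[0, 0, 0], [0, 0, 0], 0.35]

```text
time_s: 5.75
ee_pos: [0.482, 0.2817, 0.0896]
eef_rot: [3.141, -0.0, 1.941]
force: [1.8, 2.1, 0.0]
grip_width: 0.0428
```

Request:
drive_tool:
  increments:
    - [[0, 0, 0], [0, -1, 0], 0.35]
    - [[0, 0, 0], [0, 0, 0], 0.35]

```text
time_s: 6.0
ee_pos: [0.4811, 0.2813, 0.0897]
eef_rot: [3.141, -0.0, 1.941]
force: [3.6, 2.9, 0.4]
grip_width: 0.0427
```

Contact with the lip (force building along the lane, bottle centre ~21.5 mm behind the lip as expected). Lower, release, rise.

Request:
drive_tool:
  increments:
    - [[0, 0, 0], [0, 0, 1], 0.35]
    - [[0, 0, 0], [0, 0, 1], 0.35]
    - [[0, 0, 0], [0, 0, 0], 0.35]

```text
time_s: 6.38
ee_pos: [0.4815, 0.2813, 0.0883]
eef_rot: [3.14, 0.0, 1.941]
force: [2.4, 0.4, 9.0]
grip_width: 0.0426
```

Request:
drive_tool:
  increments:
    - [[0, 0, 0], [0, 0, 0], 0.55]
    - [[0, 0, 0], [0, 0, 0], 0.6]
    - [[0, 0, 0], [0, 0, 0], 0.6]
    - [[0, 0, 0], [0, 0, -10], 0.6]
    - [[0, 0, 0], [0, 0, -30], 0.6]
    - [[0, 0, 0], [0, 0, -40], 0.6]
    - [[0, 0, 0], [0, 0, -40], 0.6]
    - [[0, 0, 0], [0, 0, 0], 0.6]

```text
time_s: 7.38
ee_pos: [0.4818, 0.2816, 0.2111]
eef_rot: [3.136, -0.001, 1.941]
force: [-0.9, -0.4, -0.3]
grip_width: 0.0563
```

```bash
python3 -c "
from h import *
st()
cv2.imwrite('pics/scene4.png',ctrl.camera('scene')[:,:,::-1]); im=cv2.imread('pics/scene4.png'); crop(im,200,130,150,140,4,'pics/s5.png')"
```

```text
t 7.38 lane [21.9 -0.1] xyz [0.4818 0.2816 0.2111] rpy [ 3.136e+00 -1.000e-03  1.941e+00] F [-0.9 -0.4 -0.3] w 0.0563
```

View pics/s5.png

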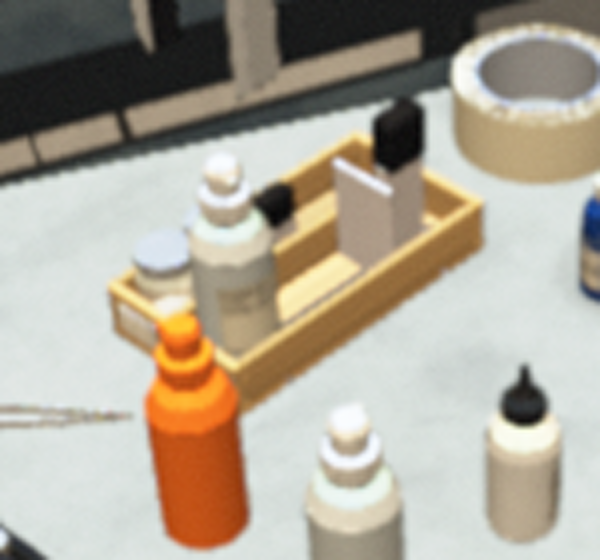

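Old bottle is upright at the lip. Now to the new bottle.

Request:
drive_tool:
  increments:
    - [[0, 0, 0], [-14, -6, 0], 0.7]
    - [[0, 0, 0], [-30, -14, 0], 0.7]
    - [[0, 0, 0], [-34, -16, 0], 0.7]
    - [[0, 0, 0], [-34, -16, 0], 0.7]
    - [[0, 0, 0], [-34, -16, 0], 0.7]
    - [[0, 0, 0], [-20, -10, 0], 0.7]
    - [[0, 0, 0], [0, 0, 0], 0.7]
    - [[0, 0, 0], [0, 0, 0], 0.7]

```text
time_s: 8.43
ee_pos: [0.468, 0.0984, 0.207]
eef_rot: [-3.141, -0.0, 1.941]
force: [0.1, 0.1, 0.8]
grip_width: 0.0659
```

```bash
python3 -c "
from h import *
st()
cv2.imwrite('pics/scene5.png',ctrl.camera('scene')[:,:,::-1]); im=cv2.imread('pics/scene5.png'); crop(im,200,130,190,145,4,'pics/s6.png')
cv2.imwrite('pics/top5.png',ctrl.camera('top')[:,:,::-1]); im=cv2.imread('pics/top5.png'); crop(im,205,155,150,120,4.8,'pics/t5.png')"
```

```text
t 8.43 lane [ -57.1 -166. ] xyz [0.468  0.0984 0.207 ] rpy [-3.141 -0.     1.941] F [0.1 0.1 0.8] w 0.0659
```

View pics/s6.png

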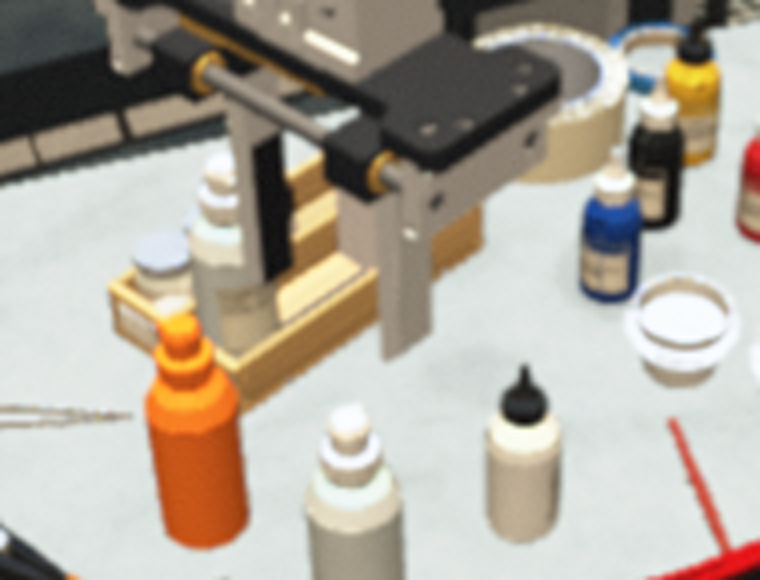

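View pics/t5.png

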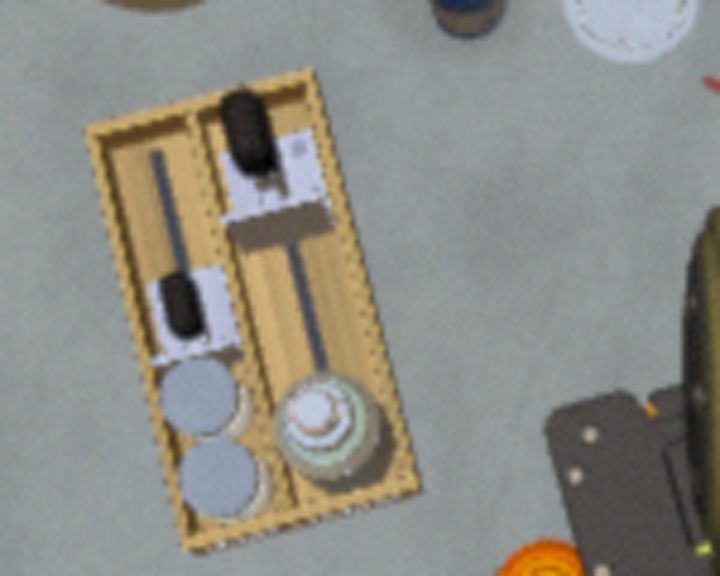

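```bash
python3 -c "
from h import *
f=lambda x,y,k=4.8,ox=205,oy=155:((x+.5)/k-.5+ox,(y+.5)/k-.5+oy)
P=T.plane(f(314,410),.138);print(P,lane(P))
print('body',lane(T.plane(f(328,429),.1)))
# expected pixels of circles
for x in (21.5,24):
  p=A*(.529+x/1000)+B*.089
  u=T.proj([[*p,.138],[*p,.108]])
  print(x,(u-[205,155])*4.8)
"
```

```text
[0.48287844 0.28105587 0.138     ] [22.7472189  -1.02843103]
body [19.82410299 -1.46567957]
21.5 [[310.22299004 412.02719762]
 [319.15491205 421.53403713]]
24 [[308.62339118 405.59639765]
 [317.60757525 415.32918962]]
```

Request:
drive_tool:
  increments:
    - [[0, 0, 0], [0, 1, 20], 0.7]
    - [[0, 0, 0], [0, 0, 35], 0.7]
    - [[0, 0, 0], [0, 0, 35], 0.7]
    - [[0, 0, 0], [0, 0, 32], 0.7]
    - [[0, 0, 0], [0, 0, 5], 0.7]
    - [[0, 0, 0], [0, 0, 0], 0.5]
    - [[0, 0, 0], [0, 0, 0], 0.38]
    - [[0, 0, 0], [0, 0, 0], 0.35]
    - [[0, 0, 0], [0, 0, 0], 0.35]
    - [[0, 0, 0], [0, 0, 0], 0.35]
  squeeze: 12

```text
time_s: 9.78
ee_pos: [0.4697, 0.0986, 0.0814]
eef_rot: [3.14, 0.0, 1.941]
force: [0.9, 0.3, 7.0]
grip_width: 0.0429
```

```bash
python3 -c "
from h import *
st()
cv2.imwrite('pics/scene6.png',ctrl.camera('scene')[:,:,::-1]); im=cv2.imread('pics/scene6.png'); crop(im,200,150,190,145,4,'pics/s7.png')"
```

```text
t 9.78 lane [ -55.3 -166.4] xyz [0.4697 0.0986 0.0814] rpy [3.14  0.    1.941] F [0.9 0.3 7. ] w 0.0429
```

View pics/s7.png

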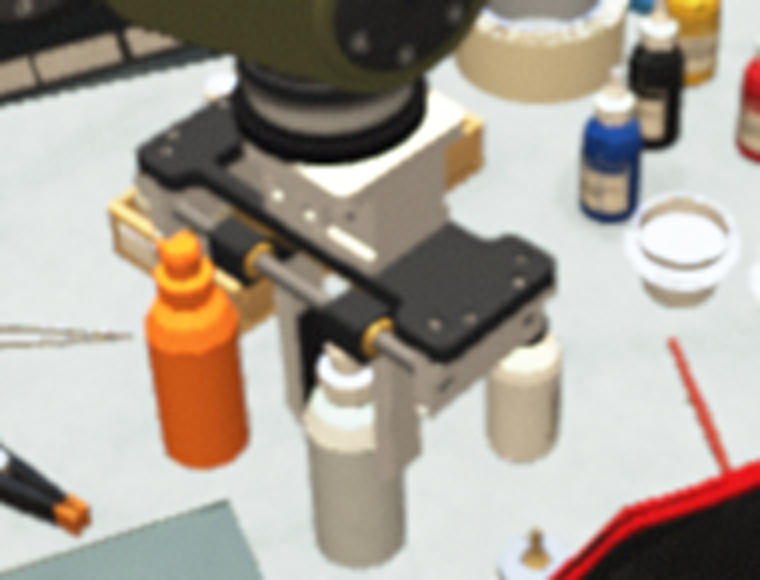

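Request:
drive_tool:
  increments:
    - [[0, 0, 0], [0, 0, -10], 0.35]
    - [[0, 0, 0], [0, 0, -25], 0.35]
    - [[0, 0, 0], [0, 0, -35], 0.35]
    - [[0, 0, 0], [0, 0, -35], 0.35]
    - [[0, 0, 0], [0, 0, -35], 0.35]
    - [[0, 0, 0], [0, 0, -18], 0.35]
    - [[0, 0, 0], [0, 0, 0], 0.35]
    - [[0, 0, 0], [12, 9, 0], 0.35]
    - [[0, 0, 0], [24, 18, 0], 0.35]
    - [[0, 0, 0], [30, 23, 0], 0.35]
    - [[0, 0, 0], [30, 23, 0], 0.35]
    - [[0, 0, 0], [30, 23, 0], 0.35]
    - [[0, 0, 0], [26, 20, 0], 0.35]
    - [[0, 0, 0], [14, 11, 0], 0.35]
    - [[0, 0, 0], [0, 0, 0], 0.35]
    - [[0, 0, 0], [0, 0, 0], 0.35]

```text
time_s: 11.82
ee_pos: [0.5272, 0.299, 0.2377]
eef_rot: [-3.14, 0.0, 1.941]
force: [0.3, -0.8, -1.4]
grip_width: 0.0428
```

```bash
python3 -c "
from h import *
st()
cv2.imwrite('pics/scene7.png',ctrl.camera('scene')[:,:,::-1]); im=cv2.imread('pics/scene7.png'); crop(im,200,50,190,200,3,'pics/s8.png')"
```

```text
t 11.82 lane [70.5 -0.3] xyz [0.5272 0.299  0.2377] rpy [-3.14   0.     1.941] F [ 0.3 -0.8 -1.4] w 0.0428
```

View pics/s8.png

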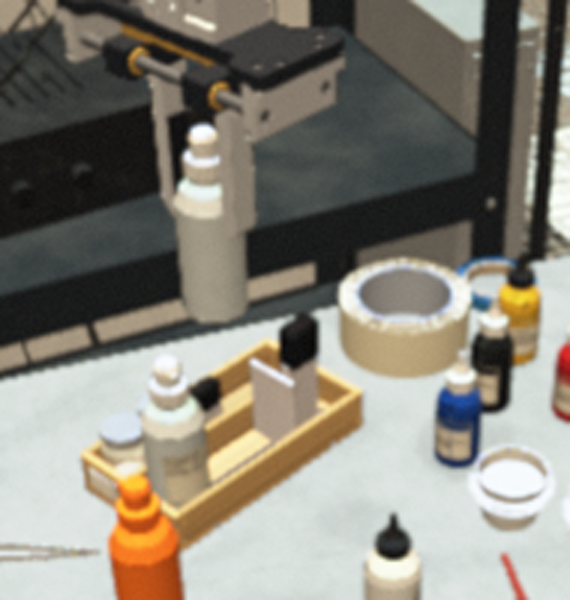

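Request:
drive_tool:
  increments:
    - [[0, 0, 0], [0, 2, 15], 0.35]
    - [[0, 0, 0], [0, 0, 30], 0.35]
    - [[0, 0, 0], [0, 0, 30], 0.35]
    - [[0, 0, 0], [0, 0, 20], 0.35]
    - [[0, 0, 0], [0, 0, 10], 0.35]
    - [[0, 0, 0], [0, 0, 10], 0.35]
    - [[0, 0, 0], [0, 0, 10], 0.35]
    - [[0, 0, 0], [0, 0, 10], 0.35]
    - [[0, 0, 0], [0, 0, 6], 0.35]
    - [[0, 0, 0], [0, 0, 4], 0.35]
    - [[0, 0, 0], [0, 0, 0], 0.35]

```text
time_s: 13.25
ee_pos: [0.5293, 0.2999, 0.0933]
eef_rot: [-3.141, -0.0, 1.941]
force: [-1.0, 0.6, -1.5]
grip_width: 0.0429
```

```bash
python3 -c "
from h import *
st()
cv2.imwrite('pics/scene8.png',ctrl.camera('scene')[:,:,::-1]); im=cv2.imread('pics/scene8.png'); crop(im,200,110,150,140,4,'pics/s9.png')"
```

```text
t 13.25 lane [72.9 -0.2] xyz [0.5293 0.2999 0.0933] rpy [-3.141 -0.     1.941] F [-1.   0.6 -1.5] w 0.0429
```

View pics/s9.png

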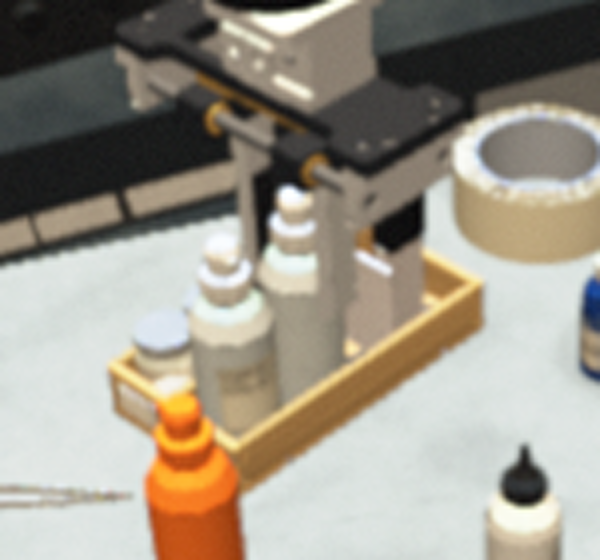

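Request:
drive_tool:
  increments:
    - [[0, 0, 0], [0, 0, 2], 0.35]
    - [[0, 0, 0], [0, 0, 1.5], 0.35]
    - [[0, 0, 0], [0, 0, 1], 0.35]
    - [[0, 0, 0], [0, 0, 0], 0.35]

```text
time_s: 13.8
ee_pos: [0.5295, 0.3, 0.0895]
eef_rot: [3.141, 0.0, 1.941]
force: [-1.9, -1.6, 4.3]
grip_width: 0.0428
```

Request:
drive_tool:
  increments:
    - [[0, 0, 0], [0, 0, 0], 0.55]
    - [[0, 0, 0], [0, 0, 0], 0.6]
    - [[0, 0, 0], [0, 0, 0], 0.6]
    - [[0, 0, 0], [0, 0, -10], 0.6]
    - [[0, 0, 0], [0, 0, -30], 0.6]
    - [[0, 0, 0], [0, 0, -40], 0.6]
    - [[0, 0, 0], [0, 0, -15], 0.6]
    - [[0, 0, 0], [0, 20, 0], 0.5]
    - [[0, 0, 0], [0, 34, 0], 0.5]
    - [[0, 0, 0], [0, 30, 0], 0.5]
    - [[0, 0, 0], [0, 0, 0], 0.5]
    - [[0, 0, 0], [0, 0, 0], 0.5]

```text
time_s: 15.3
ee_pos: [0.607, 0.3301, 0.1833]
eef_rot: [-3.14, 0.0, 1.941]
force: [0.0, -0.2, 0.7]
grip_width: 0.0472
```

```bash
python3 -c "
from h import *
st()
cv2.imwrite('pics/scene9.png',ctrl.camera('scene')[:,:,::-1]); im=cv2.imread('pics/scene9.png'); crop(im,200,110,150,140,4,'pics/s10.png')"
```

```text
t 15.3 lane [156.2  -0. ] xyz [0.607  0.3301 0.1833] rpy [-3.14   0.     1.941] F [ 0.  -0.2  0.7] w 0.0472
```

View pics/s10.png

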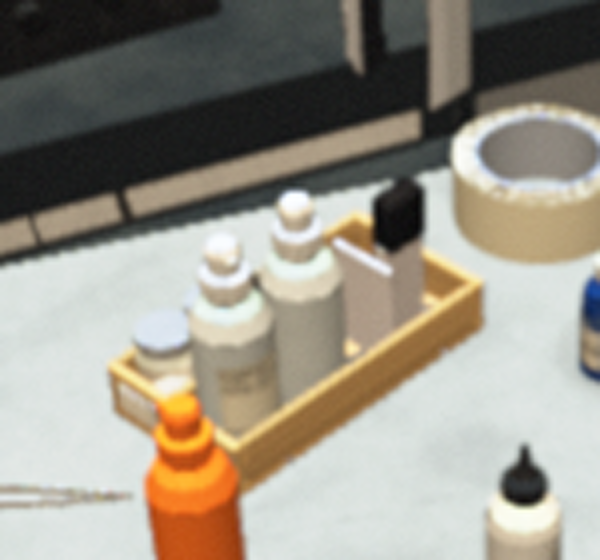

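Request:
drive_tool:
  increments:
    - [[0, 0, 0], [0, 0, 25], 0.45]
    - [[0, 0, 0], [0, 0, 35], 0.45]
    - [[0, 0, 0], [0, 0, 25], 0.45]
    - [[0, 0, 0], [0, 0, 8], 0.45]
    - [[0, 0, 0], [0, 0, 0], 0.45]
    - [[0, 0, 0], [0, 0, 0], 0.25]
    - [[0, 0, 0], [0, 0, 0], 0.1]
    - [[0, 0, 0], [0, 0, 0], 0.1]
    - [[0, 0, 0], [0, 0, 0], 0.1]
    - [[0, 0, 0], [0, 0, 0], 0.1]
  squeeze: 20

```text
time_s: 16.6
ee_pos: [0.6073, 0.332, 0.0917]
eef_rot: [3.14, -0.002, 1.942]
force: [-3.4, 7.9, 2.1]
grip_width: 0.018
```

```bash
python3 -c "
from h import *
st()"
```

```text
t 16.6 lane [157.1   1.6] xyz [0.6073 0.332  0.0917] rpy [ 3.140e+00 -2.000e-03  1.942e+00] F [-3.4  7.9  2.1] w 0.018
```

Request:
drive_tool:
  increments:
    - [[0, 0, 0], [1.5, 0, 0], 0.1]
    - [[0, 0, 0], [0, -4, 0], 0.1]
    - [[0, 0, 0], [0, -5, 0], 0.1]
    - [[0, 0, 0], [0, -5, 0], 0.1]
    - [[0, 0, 0], [0, -5, 0], 0.1]
    - [[0, 0, 0], [0, -5, 0], 0.1]
    - [[0, 0, 0], [0, -2, 0], 0.1]
    - [[0, 0, 0], [0, 0, 0], 0.1]

```text
time_s: 17.6
ee_pos: [0.5828, 0.3226, 0.0917]
eef_rot: [3.14, -0.001, 1.941]
force: [-0.7, 5.3, 6.2]
grip_width: 0.0177
```

```bash
python3 -c "
from h import *
st()
cv2.imwrite('pics/scene10.png',ctrl.camera('scene')[:,:,::-1]); im=cv2.imread('pics/scene10.png'); crop(im,200,110,150,140,4,'pics/s11.png')"
```

```text
t 17.6 lane [130.9   1.7] xyz [0.5828 0.3226 0.0917] rpy [ 3.140e+00 -1.000e-03  1.941e+00] F [-0.7  5.3  6.2] w 0.0177
```

View pics/s11.png

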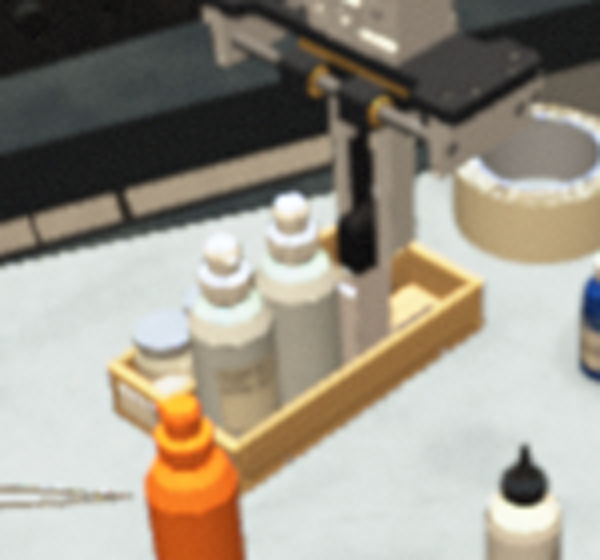

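Request:
drive_tool:
  increments:
    - [[0, 0, 0], [0.5, -2, 0], 0.1]
    - [[0, 0, 0], [0, -2, 0], 0.1]
    - [[0, 0, 0], [0, -2, 0], 0.1]
    - [[0, 0, 0], [0, -2, 0], 0.1]
    - [[0, 0, 0], [0, -1, 0], 0.1]
    - [[0, 0, 0], [0, 0, 0], 0.1]

```text
time_s: 18.4
ee_pos: [0.5772, 0.3205, 0.0921]
eef_rot: [3.132, -0.001, 1.94]
force: [22.9, 11.5, -5.2]
grip_width: 0.018
```

Request:
drive_tool:
  increments:
    - [[0, 0, 0], [0, -1, 0], 0.1]
    - [[0, 0, 0], [0, -1, 0], 0.1]
    - [[0, 0, 0], [0, 0, 0], 0.1]

```text
time_s: 18.77
ee_pos: [0.5755, 0.3199, 0.0922]
eef_rot: [3.131, -0.001, 1.94]
force: [25.5, 12.8, -5.5]
grip_width: 0.0178
```

```bash
python3 -c "
from h import *
st()
cv2.imwrite('pics/scene11.png',ctrl.camera('scene')[:,:,::-1]); im=cv2.imread('pics/scene11.png'); crop(im,200,110,150,140,4,'pics/s12.png')"
```

```text
t 18.77 lane [123.2   1.7] xyz [0.5755 0.3199 0.0922] rpy [ 3.131e+00 -1.000e-03  1.940e+00] F [25.5 12.8 -5.5] w 0.0178
```

View pics/s12.png

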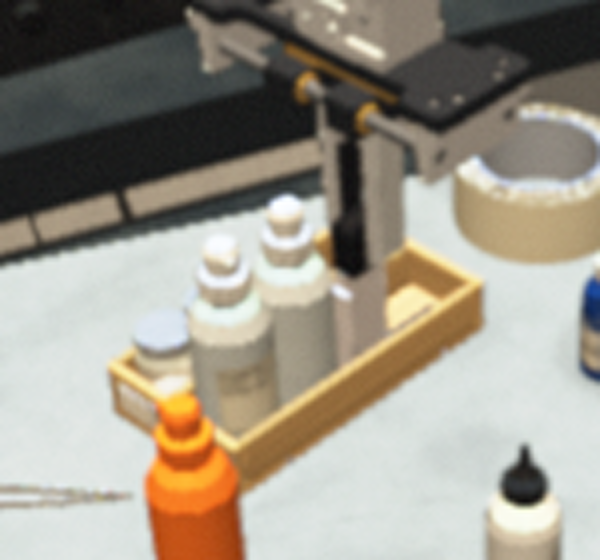

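```bash
python3 -c "
from h import *
cv2.imwrite('pics/top11.png',ctrl.camera('top')[:,:,::-1]); im=cv2.imread('pics/top11.png'); crop(im,205,155,150,120,4.8,'pics/t6.png')
im=cv2.imread('pics/scene11.png'); crop(im,230,150,80,75,8,'pics/s13.png')"
```

```text
(no output)
```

View pics/t6.png

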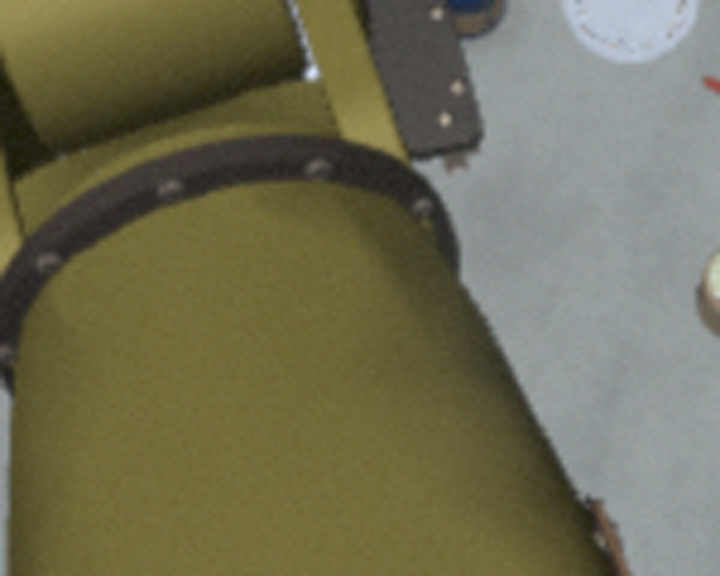

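View pics/s13.png

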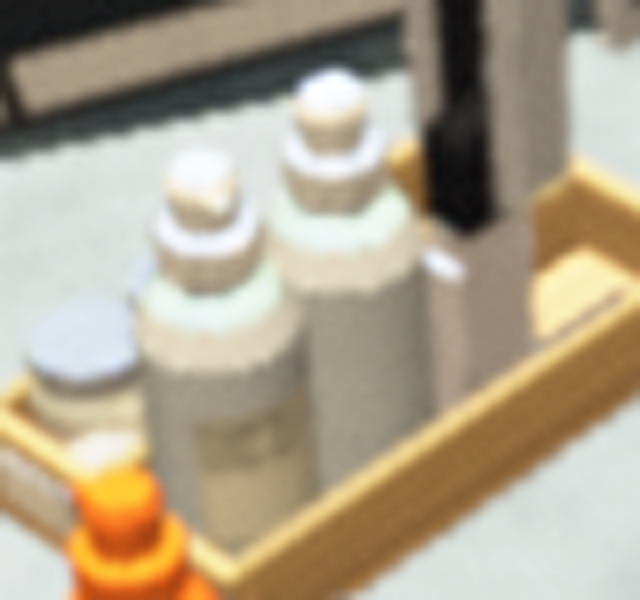

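Run:
```python
from h import *
for n in (9,10,11):
    im=cv2.imread(f'pics/scene{n}.png')
    c=im[150:200,235:300]; g=cv2.cvtColor(c,cv2.COLOR_BGR2GRAY)
    # white pump tops / shoulders: bright mask
    m=(c.min(2)>170).astype(np.uint8)
    k,l,s,ce=cv2.connectedComponentsWithStats(m)
    print(n)
    for i in range(1,k):
        if s[i][4]>10:
            uv=ce[i]+[235,150]; print(s[i],uv.round(1),lane(S.plane(uv,.134)).round(1))
# pump tip apex rows
f=lambda x,y,k,ox,oy:((x+.5)/k-.5+ox,(y+.5)/k-.5+oy)
for nm,uv in dict(oldNow=f(203,165,8,230,150),newNow=f(333,85,8,230,150),old9=f(221,243,4,200,110),new9=f(296,202,4,200,110)).items(): print(nm,np.round(uv,1),lane(S.plane(uv,.138)).round(1))
```

```text
9
[   0    6   60   42 1247] [258.5 176.6] [ 18.9 -14.3]
[48 20 15  9 44] [290.6 174. ] [ 66.4 -54.8]
10
[   0    8   49   40 1182] [256.6 177.8] [ 14.  -14.3]
[49 30  5  5 13] [286.2 181.9] [ 43.  -66.1]
11
[   0    9   53   39 1173] [256.4 178.2] [ 13.  -14.9]
[62 34  3  7 14] [298.4 187.2] [ 46.9 -94.7]
oldNow [254.9 170.2] [25.   2.2]
newNow [271.2 160.2] [69.5  3. ]
old9 [254.9 170.4] [24.5  1.8]
new9 [273.6 160.1] [72.9 -0.5]
```

Run:
```python
from h import *
f=lambda x,y,k=8,ox=230,oy=150:((x+.5)/k-.5+ox,(y+.5)/k-.5+oy)
print("face top right-corner now", lane(S.plane(f(463,280),.075)), "visible left", lane(S.plane(f(425,250),.075)))
g=lambda x,y:f(x,y,4,200,110)
print("scene9 face top R", lane(S.plane(g(391,274),.075)),"L",lane(S.plane(g(337,242),.075)), "scene10 R", lane(S.plane(f(353,300,4,200,110),.075)))
im9=cv2.imread('pics/scene9.png');im11=cv2.imread('pics/scene11.png')
crop(im9,230,150,80,75,8,'pics/s14.png')
o=ctrl.get_obs(); print(o['force'],o['moment'])
```

```text
face top right-corner now [ 89.91710268 -18.57484806] visible left [92.27317412 -2.01862676]
scene9 face top R [119.69591446 -18.65940119] L [120.62346512  23.13027717] scene10 R [ 90.37886001 -19.40706852]
[25.13366553 13.61091721 -5.35842458] [ 2.43874363 -4.50685089 -0.03985411]
```

View pics/s14.png

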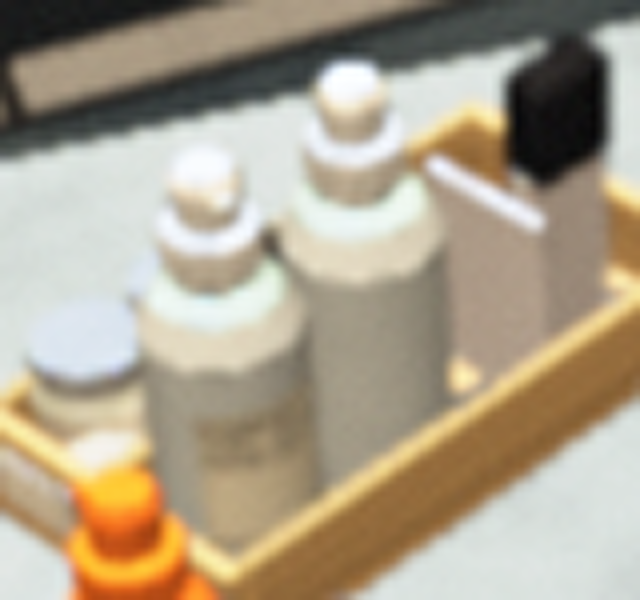

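The face started at about 120 mm rather than 125, measured from both cameras. With 34 mm of travel it is now at ~86 mm, which is 2 × 43 mm, so the 28 N means snug contact. I'll relax the push, open, and check from above.

Request:
drive_tool:
  increments:
    - [[0, 0, 0], [0, 1, 0], 0.1]
    - [[0, 0, 0], [0, 0, 0], 0.1]

```text
time_s: 19.12
ee_pos: [0.5757, 0.3199, 0.0921]
eef_rot: [3.134, -0.001, 1.94]
force: [17.3, 10.9, -1.4]
grip_width: 0.0181
```

Request:
drive_tool:
  increments:
    - [[0, 0, 0], [0, 1, 0], 0.1]
    - [[0, 0, 0], [0, 0, 0], 0.1]

```text
time_s: 19.38
ee_pos: [0.5759, 0.32, 0.0921]
eef_rot: [3.136, -0.0, 1.94]
force: [10.8, 7.3, 1.9]
grip_width: 0.0178
```

Request:
drive_tool:
  increments:
    - [[0, 0, 0], [0, 0.5, 0], 0.1]
    - [[0, 0, 0], [0, 0, 0], 0.3]
    - [[0, 0, 0], [0, 0, 0], 0.45]
    - [[0, 0, 0], [0, 0, 0], 0.45]
    - [[0, 0, 0], [0, 0, -10], 0.45]
    - [[0, 0, 0], [0, 0, -30], 0.45]
    - [[0, 0, 0], [0, 0, -40], 0.45]
    - [[0, 0, 0], [0, 0, -20], 0.45]
    - [[0, 0, 0], [-30, 0, 0], 0.45]
    - [[0, 0, 0], [-40, 0, 0], 0.45]
    - [[0, 0, 0], [-40, 0, 0], 0.45]
    - [[0, 0, 0], [-40, 0, 0], 0.45]
    - [[0, 0, 0], [-40, 0, 0], 0.45]
    - [[0, 0, 0], [0, 0, 0], 0.45]
    - [[0, 0, 0], [0, 0, 0], 0.45]

```text
time_s: 21.25
ee_pos: [0.6433, 0.143, 0.1913]
eef_rot: [3.141, -0.0, 1.941]
force: [-0.1, 0.3, -0.7]
grip_width: 0.0421
```

```bash
python3 -c "
from h import *
st()
cv2.imwrite('pics/scene12.png',ctrl.camera('scene')[:,:,::-1]); im=cv2.imread('pics/scene12.png'); crop(im,230,140,80,75,7,'pics/s15.png')
cv2.imwrite('pics/top12.png',ctrl.camera('top')[:,:,::-1]); im=cv2.imread('pics/top12.png'); crop(im,205,155,100,115,5,'pics/t7.png')"
```

```text
t 21.25 lane [ 122.6 -187.6] xyz [0.6433 0.143  0.1913] rpy [ 3.141 -0.     1.941] F [-0.1  0.3 -0.7] w 0.0421
```

View pics/s15.png

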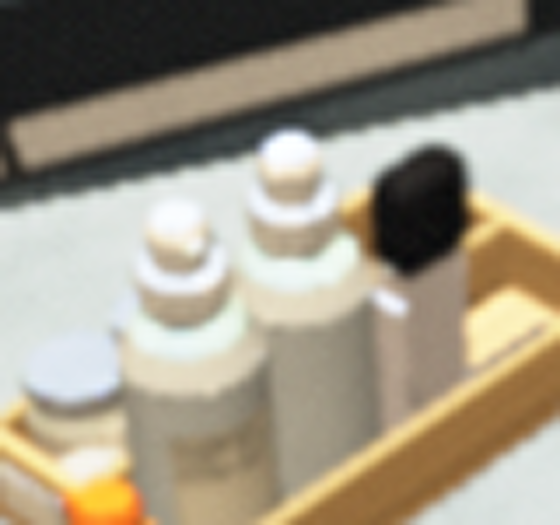

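View pics/t7.png

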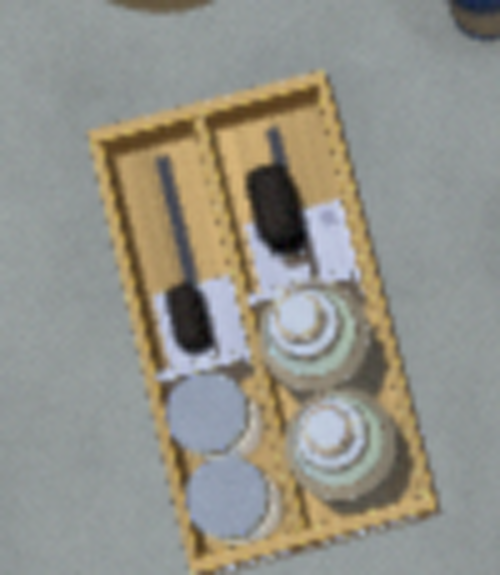

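Run:
```python
from h import *
f=lambda x,y,k=5,ox=205,oy=155:((x+.5)/k-.5+ox,(y+.5)/k-.5+oy)
fs=lambda x,y:f(x,y,7,230,140)
for n,a,b in (("old",(324,428),(176,222)),("new",(299,313),(289,150))):
    p=tri(fs(*b),f(*a)); print(n,"pump plane",lane(T.plane(f(*a),.138)).round(1),"tri",p.round(4),lane(p).round(1))
for n,a in (("old",(344,447)),("new",(317,336))): print(n,"body",lane(T.plane(f(*a),.10)).round(1))
print("grip now",lane(T.plane(f(272,200),.104)).round(1),"was",lane(T.plane(f(243,112,4.8),.104)).round(1))
print("face front edge L/R",lane(T.plane(f(250,302),.075)).round(1),lane(T.plane(f(356,274),.075)).round(1))
print("face t0",lane(T.plane(f(230,221,4.8),.075)).round(1),lane(T.plane(f(331,192,4.8),.075)).round(1))
```

```text
old pump plane [22.7  0.1] tri [0.4824 0.2822 0.1376] [22.7  0.2]
new pump plane [65.8 -1.1] tri [0.5224 0.2962 0.1404] [65.1 -1.2]
old body [19.6 -2.3]
new body [63.2 -2.6]
grip now [118.1   1.2] was [152.    0.5]
face front edge L/R [88.  21.4] [ 88.  -21.4]
face t0 [117.1  18.7] [118.1 -24.3]
```

Run:
```python
from h import *
a=cv2.imread('pics/scene0.png');b=cv2.imread('pics/scene12.png')
cv2.imwrite('pics/cmp.png',np.vstack([a[120:320,140:460],b[120:320,140:460]]))
```

```text
(no output)
```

View pics/cmp.png

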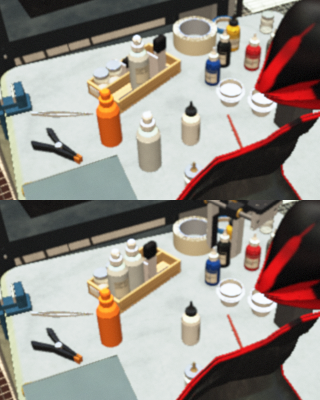

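Only the two spray bottles and the back-stop have moved. The orange bottle, paint, siphon jar, cup and others stand where they were. I'm handing in.

```bash
python3 -c "
from station import ctrl
print(ctrl.hand_in())"
```

```text
the job is handed in; nothing more can be done
None
```

The spray-bottle lane is restocked and handed in at about 21 s of robot time. I lifted the old bottle forward until it pressed on the front lip (about 4–5 N), set it down and released it. Then I stood the new bottle behind it and slid the back-stop forward about 34 mm, until the bottles stopped it at about 28 N. I eased the push off before letting go.

**Last checks, with the gripper clear:**
- **Bottles:** both look upright. Their centres are 22.7 and 65.8 mm behind the lip, 43.1 mm apart for 43 mm bottles, so they touch.
- **Back-stop:** its face is at about 88 mm, where 87.3 mm would be exact contact. That is within the camera's 1–2 mm accuracy.
- **Other things on the table:** none of those visible in the scene camera's view has moved.

**What disagreed:**
- The back-stop's face first measured about 118–120 mm behind the lip, not the 125 mm given for fully back. I went by contact force and the final pictures instead.
- A one-camera reading during the push put the new bottle about 2–4 mm farther back. The final two-camera check did not bear that out.
- During the push, about 28 N was measured at the wrist. This was the fingers on the grip, under the 120 N wrist limit.

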